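Close the parts tin and slide it onto the scale pan

ROBOT

A 7-joint arm with a two-finger parallel gripper is mounted at the origin on the work surface; the furniture and walls round the work are solid. World frame = base frame: x ahead of the robot, y to its left, z up, the work surface at z = 0. Lengths are in m, angles in rad, forces in N, time in s.
With the tool pointing down it reaches from about 0.4 to 0.85 m from the base axis. Payload 10.4 kg.
Tool frame: the origin (TCP) lies midway between the tips of the shut fingers; the grasp point (between the pads) lies manip.grasp_offset behind it (manip.grasp_offset is the distance from the TCP to the grasp point, in m); z points along the fingers, y is the line along which they close (so a half turn about z gives the same grasp; the last joint's range is limited). The gripper opens to 85 mm and grips with 20 to 120 N. Pads are 22 mm wide; open, the fingers measure 114 mm over their backs; the gripper's body (76 mm by 85 mm) begins 54 mm behind the grasp point. The pads swing forward as they close: fully open they stand 13 mm farther back than shut.
Start: joints at [1.08, 0.332, -0.065, 1.46, 0.022, 1.35, -0.088], TCP at [0.282, -0.558, 0.231] pointing down, gripper open.
Joint ranges: [-2.6, 2.6], [-0.5, 2.12], [-1.47, 1.34], [0.16, 2.42], [-1.27, 4.41], [0.06, 2.06], [-2.6, 2.6]. Speed limits (rad/s): [2.22, 2.22, 2.79, 2.79, 3.14, 3.14, 3.14].

INTERFACE

Orientations are given as a unit quaternion [x, y, z, w].
In Python, from station import monitor, imaging, manip gives the robot as it stands.
- The arm moves only by the shell command python3 -m creep 'ROWS'. ROWS is JSON, a list of rows, each a list of 7 numbers: the shift along the tool's x, y, z in mm, then the turn, a rotation vector about the tool's x, y, z in degrees, then the closure, from 0 (fully open) to 1 (shut). In form: [[x, y, z, wx, wy, wz, claw], ...]. A call has 1 to 20 rows; each row shifts and turns the commanded pose from where the row before left it, along the tool's axes as they then stand; what a row does not reach is not made up. A row lasts 1/10 s, in which the tool goes at most 50 mm and 8.59 degrees, less where a joint would pass 70% of its speed; a pose out of reach is approached as far as the arm can. A call with a gripper value outside its range is refused whole. The fingers move at their own pace and stop on an object; the grip force is fixed at half the most. Time passes only in rows, so rows that do not move let the fingers close. It gives the time, the measured TCP pose, the force, the opening and the grip force at its end, in the units of the state.
- monitor.get_state(): the state, without advancing time (a new reading comes with each control period).
- imaging.read_camera(name): name is "scene" or "side" or "wrist"; returns a dict with "color" (480x640x3 uint8, blue, green, red), "range_z" (480x640 float32, m along the optical axis (not along the pixel's ray), 0 where there is no reading), "intrinsics" (3x3 intrinsics, pixels), "distortion" ([k1, k2, p1, p2, k3] as OpenCV has them; the pictures are not rectified), "xyz" and "orientation" of the camera in the world; the wrist camera has in their place "tool_from_camera" (4x4, takes a point from camera to tool coordinates, whose origin is the TCP and whose axes are the flange's). Camera axes: x right, y up, looking along -z (the intrinsics and any distortion apply to the point x, -y, -z); pixel columns grow to the right and rows downward; lengths in m; the calibration is good to about 2 mm. A picture is of the moment at which its call begins: read the wrist's pose just before it.
- manip.finish_job(): hands the job in; it is judged then, once.
The state is a dict: "time": time; "joint_pos": joint angles; "qd": joint speeds; "joint_torque": joint torques, N m; "eef_pos": TCP position; "eef_rot": TCP orientation; "contact_force": force on the tool from outside, world axes, zero at the start; "ft_torque": the same for the moment, N m; "width": finger opening in m; "gripper_force": force on a finger pad.
Only numpy, scipy, OpenCV 4.12 (cv2) and the standard library are available. Lean on these libraries where they do the work, as an engineer would, in place of code of your own. Each camera call takes 0.05 s, during which the arm holds its last target. There are 200 camera calls.

TASK

Press the lid of the round parts tin fully home while the tin still stands on the scale's ledge, then bring the tin across so that it stands flat and centred on the scale's weighing pan, wholly inside the ring marked there, and leave it there to be weighed. Never lean on the pan so hard that it goes down to its stop, do not tip the tin over, and leave the V-block and the tools lying about where they are.

Things in the scene. Friction and masses are not known exactly. Their poses are not given: they have to be found in the camera images.
- pan_mid (a point): Middle of the top face of the scale's weighing pan: a plain steel plate, 144 mm (along x) by 140 mm (along y), with a thin dark ring of 120 mm diameter and a dot marked round this point. z up; x away from the scale's front panel, y along its length. Unloaded, the pan top lies 47 mm above the worktop.
- scale: Low grey bench scale, fixed, 480 mm long (its y), sloping front panel with display on its -x side. Origin on the worktop under the pan's middle. Beyond the pan on +y and -y, past a 3.5 mm gap, are two flat fixed aluminium ledges, 146 mm wide, 166 mm long, tops 48 mm above the worktop, 1 mm above the unloaded pan. The front panel is lower than the ledges.
- pan (a joint): How far the pan has sunk, in m: 0 unloaded, 0.010 at its stop. It is sprung: after the first 0.5 N each newton sinks it about 1 mm; it springs back when unloaded.
- tin: Loose round metal parts tin, too wide for most grippers to grasp across: body 100 mm in diameter, 46 mm high, with a 95 mm wide round push-on lid on top; 0.29 to 0.44 kg in all. Origin: centre of its underside; z up along its axis. It starts on one of the scale's two ledges, left or right, with the lid standing proud (a dark neck shows below it).
- lid (a joint): How far the lid is pressed down onto the tin, in m: 0 to 0.003 at the start, 0.010 fully home. The lid slides straight along the tin's axis and stays where it is left; it takes about 7 N to move, and stops dead when home. The flat top of the lid stands (0.076 - joint value) m above the tin's underside, so 66 mm when home.
- v_block: Bystander: loose hardened steel V-block, 40 x 50 x 32 mm, standing on the other ledge. Origin: centre of its underside.
- caliper: Bystander: loose digital caliper, 236 mm long, 14 mm high, lying on the worktop to the right of the scale. Origin: centre of its underside.
- ring_gauge: Bystander: loose steel setting ring, 46 mm in diameter, 16 mm high, on the worktop behind the left end of the scale. Origin: centre of its underside.

How it is judged:
On the way, in this order (a step that is already met when the one before it is completed fails the run):
1. the lid is pressed fully home while the tin stands on its ledge, off the pan (value of joint lid above 0.0085 m and value of joint pan below 0.0015 m and horizontal distance between tin and pan_mid above 0.08 m), for 0.2 s.
2. the tin stands on the pan, in its middle (horizontal distance between tin and pan_mid below 0.01 m and value of joint pan above 0.0015 m and angle between tin's own z axis and vertical below 0.03 rad), for 0.2 s.
At the end, for the whole second after the job is handed in: The lid is home (within 1.5 mm); the tin stands upright (within 0.03 rad) and still on the pan, its axis within 10 mm of the pan's middle (wholly inside the ring), with the pan sunk 1.5 to 7.5 mm under its weight (all of step 2 and value of joint lid above 0.0085 m and z of tin in the frame of pan_mid below 0.002 m and value of joint pan below 0.0075 m and linear speed of tin below 0.01 m/s); the robot touches nothing.
It fails at once if the pan is pressed down to its stop (value of joint pan above 0.0092 m).
It fails at once if the tin is tipped over (angle between tin's own z axis and vertical above 0.35 rad).
It fails at once if the V-block is disturbed (moved more than 20 mm) (distance of v_block from where it was at the start of the episode above 0.02 m).
It fails at once if the caliper is disturbed (moved more than 20 mm) (distance of caliper from where it was at the start of the episode above 0.02 m).
It fails at once if the setting ring is disturbed (moved more than 20 mm) (distance of ring_gauge from where it was at the start of the episode above 0.02 m).
It also fails if it takes over 48 s, if anything falls off the work surface, if the arm or the gripper's body presses on something with over 40 N, if the wrist force passes 120 N, or if a joint passes its speed limit or range.

## Working session

There is one attempt and no reset: what is moved stays moved. The work goes in short steps, Python scripts to look and compute and a shell command to move; the robot and the scene stay as the last step left them, time stands still between calls to the robot, and variables do not carry over. Pictures are saved under pics/ and viewed, at most 10 in all, crops included, and the job is handed in when it is done.

```bash
ls; mkdir -p pics; cat > h.py <<'E'
import numpy as np, cv2
from scipy.spatial.transform import Rotation as R
from station import monitor, imaging, manip
def cam(n):
    s=monitor.get_state(); c=imaging.read_camera(n)
    if 'xyz' in c:
        T=np.eye(4);T[:3,:3]=R.from_quat(c['orientation']).as_matrix();T[:3,3]=c['xyz']
    else:
        W=np.eye(4);W[:3,:3]=R.from_quat(s['eef_rot']).as_matrix();W[:3,3]=s['eef_pos']
        T=W@np.array(c['tool_from_camera'])
    c['T']=T; return c
def rays(c,uv):
    p=cv2.undistortPoints(np.array(uv,float).reshape(-1,1,2),np.array(c['intrinsics']),np.array(c['distortion']))[:,0]
    d=np.c_[p[:,0],-p[:,1],-np.ones(len(p))]
    return c['T'][:3,3], d@c['T'][:3,:3].T
def onplane(c,uv,z):
    o,d=rays(c,uv); return o+d*((z-o[2])/d[:,2])[:,None]
def cloud(c):
    v,u=np.mgrid[:480,:640]; o,d=rays(c,np.c_[u.ravel(),v.ravel()])
    P=o+d*c['range_z'].reshape(-1,1); P[c['range_z'].ravel()==0]=np.nan
    return P.reshape(480,640,3)
E
python3 - <<'E'
from h import *
print(monitor.get_state(), manip.grasp_offset)
for n in ['scene','side']:
    c=cam(n); print(n,c['T'].round(3).tolist()); cv2.imwrite(f'pics/{n}0.png',c['color'])
    np.save(n+'0.npy',cloud(c))
E
```

```text
pics
{'time': 0.0, 'joint_pos': array([ 1.08038565,  0.33284016, -0.06467855,  1.4609293 ,  0.0215502 ,
        1.34987693, -0.0884861 ]), 'qd': array([-0.00120923,  0.00120182, -0.00103874, -0.00203992, -0.00175695,
       -0.000402  , -0.00045767]), 'joint_torque': array([ 1.30263247e-04, -6.25442076e+01,  4.92958096e-02, -3.91591573e+01,
        1.61727634e-02,  9.98815958e-03, -4.84202144e-05]), 'eef_pos': array([ 0.28166906, -0.55752499,  0.23054139]), 'eef_rot': array([ 9.72768023e-01,  2.31779873e-01, -1.67995742e-04, -6.59504210e-04]), 'contact_force': array([-0.31395929,  0.78999731, -0.72305573]), 'ft_torque': array([-0.03390027,  0.04332681,  0.05992005]), 'gripper_force': 0.0, 'width': 0.08545595798358648} 0.0187
scene [[-0.809, 0.387, -0.441, -0.075], [-0.587, -0.549, 0.595, 0.772], [-0.012, 0.74, 0.672, 0.985], [0.0, 0.0, 0.0, 1.0]]
side [[-0.852, 0.312, -0.421, -0.036], [-0.524, -0.529, 0.668, 0.815], [-0.014, 0.789, 0.614, 0.89], [0.0, 0.0, 0.0, 1.0]]
```

View pics/scene0.png

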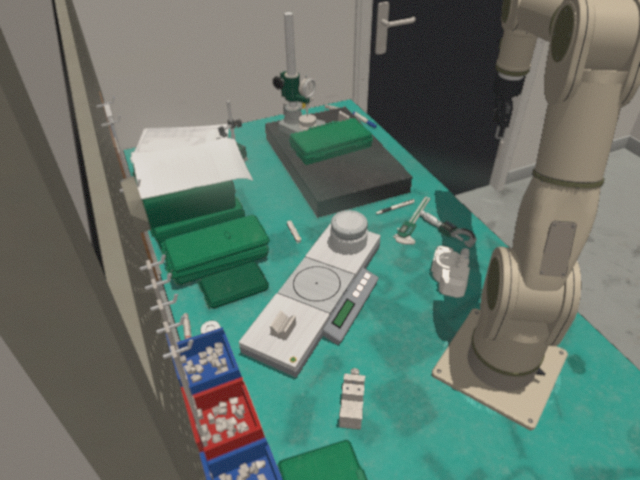

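```bash
python3 - <<'E'
import numpy as np
P=np.load('scene0.npy').reshape(-1,3);P=P[~np.isnan(P[:,0])]
h,e=np.histogram(P[:,2],np.arange(-.02,.16,.004)); print([(round(float(a),3),int(b)) for a,b in zip(e,h) if b>200])
for lo,hi in [(.042,.055),(.11,.135)]:
    q=P[(P[:,2]>lo)&(P[:,2]<hi)]; print(lo,len(q),np.percentile(q,[1,50,99],axis=0).round(3).tolist())
E
```

```text
[(-0.02, 223), (-0.016, 237), (-0.012, 248), (-0.008, 827), (-0.004, 21835), (0.0, 41406), (0.004, 4980), (0.008, 2698), (0.012, 4001), (0.016, 1590), (0.02, 1451), (0.024, 1596), (0.028, 2026), (0.032, 2058), (0.036, 1311), (0.04, 1476), (0.044, 4666), (0.048, 5531), (0.052, 1300), (0.056, 885), (0.06, 768), (0.064, 1418), (0.068, 3784), (0.072, 1998), (0.076, 1531), (0.08, 2867), (0.084, 2835), (0.088, 1408), (0.092, 881), (0.096, 712), (0.1, 687), (0.104, 730), (0.108, 692), (0.112, 727), (0.116, 789), (0.12, 1552), (0.124, 1723), (0.128, 702), (0.132, 583), (0.136, 615), (0.14, 607), (0.144, 668), (0.148, 591), (0.152, 624)]
0.042 12140 [[-0.036, -1.452, 0.042], [0.474, 0.05, 0.048], [1.428, 0.313, 0.055]]
0.11 6289 [[-0.06, -1.558, 0.11], [0.807, -0.388, 0.124], [1.472, 0.187, 0.135]]
```

The picture shows the tin at about (349,228) on the far, right-hand ledge. The ring's centre is near (317,283), the V-block is at (283,323) on the left ledge, and the front panel at (350,310) faces the robot.

```bash
cat > m.py <<'E'
from h import *
def ring(c,roi,z=.047):
    u0,v0,u1,v1=roi; g=cv2.cvtColor(c['color'],cv2.COLOR_BGR2GRAY)[v0:v1,u0:u1].astype(np.uint8)
    bh=cv2.morphologyEx(g,cv2.MORPH_BLACKHAT,np.ones((7,7)))
    v,u=np.nonzero(bh>18); P=onplane(c,np.c_[u+u0,v+v0],z)
    ctr=onplane(c,[[(u0+u1)/2,(v0+v1)/2]],z)[0]
    for k in range(30):
        r=np.linalg.norm(P[:,:2]-ctr[:2],axis=1); q=P[abs(r-.06)<(.012 if k<15 else .004)]
        A=np.c_[2*q[:,:2],np.ones(len(q))]; s=np.linalg.lstsq(A,(q[:,:2]**2).sum(1),rcond=None)[0]; ctr=s[:2]
    return ctr,np.sqrt(s[2]+ctr@ctr),len(q)
def lid(P,zlo=.105,zhi=.135,near=None):
    q=P.reshape(-1,3); q=q[(q[:,2]>zlo)&(q[:,2]<zhi)&(np.linalg.norm(q[:,:2]-near,axis=1)<.07)]
    zt=np.median(q[:,2]); t=q[abs(q[:,2]-zt)<.004]
    (x,y),r=cv2.minEnclosingCircle(t[:,:2].astype(np.float32)); return x,y,r,zt,len(t),t[:,:2].mean(0)
E
python3 - <<'E'
from m import *
for n in ['scene','side']:
    c=cam(n); P=cloud(c)
    # project approx from scene pixel (317,283),(349,218)
    if n=='scene': a=P[283,317]; b=P[218,349]; roi=[280,255,355,310]
    else:
        q=np.nanargmin(np.linalg.norm(P-a,axis=2)); v,u=divmod(q,640); roi=[u-38,v-30,u+38,v+30]
    print(n,a.round(3),b.round(3),roi)
    print('ring',ring(c,roi)); print('lid',lid(P,near=b[:2]))
    g=P.reshape(-1,3); g=g[(abs(g[:,2]-.047)<.006)&(np.linalg.norm(g[:,:2]-a[:2],axis=1)<.27)]
    rr=cv2.minAreaRect(g[:,:2].astype(np.float32)); print(rr, np.linalg.eigh(np.cov(g[:,:2].T)))
    cv2.imwrite(f'pics/{n}_crop.png',cv2.resize(c['color'][180:380,200:420],None,fx=2.7,fy=2.7))
E
```

```text
scene [0.456 0.069 0.049] [ 0.485 -0.114  0.123] [280, 255, 355, 310]
ring (array([0.45951913, 0.06842754]), np.float64(0.0590321945122114), 265)
lid (0.477139949798584, -0.10276772081851959, 0.0493149496614933, np.float64(0.12269147308391581), 639, array([ 0.47620794, -0.10009693]))
((0.5212171077728271, 0.10464122891426086), (0.39171895384788513, 0.4801594614982605), 21.77668571472168) EighResult(eigenvalues=array([0.00365228, 0.01449518]), eigenvectors=array([[-0.98522492, -0.17126548],
       [-0.17126548,  0.98522492]]))
side [0.456 0.069 0.049] [ 0.485 -0.114  0.123] [np.int64(281), np.int64(256), np.int64(357), np.int64(316)]
ring (array([0.46039245, 0.07053166]), np.float64(0.05875252208662462), 285)
lid (0.4768217206001282, -0.10147242993116379, 0.04945442080497742, np.float64(0.12179920155411172), 782, array([ 0.47672068, -0.09786148]))
((0.5386654138565063, 0.08351726830005646), (0.30829891562461853, 0.4814043641090393), 8.610448837280273) EighResult(eigenvalues=array([0.00306082, 0.0146409 ]), eigenvectors=array([[-0.9838801 , -0.17882936],
       [-0.17882936,  0.9838801 ]]))
```

View pics/side_crop.png

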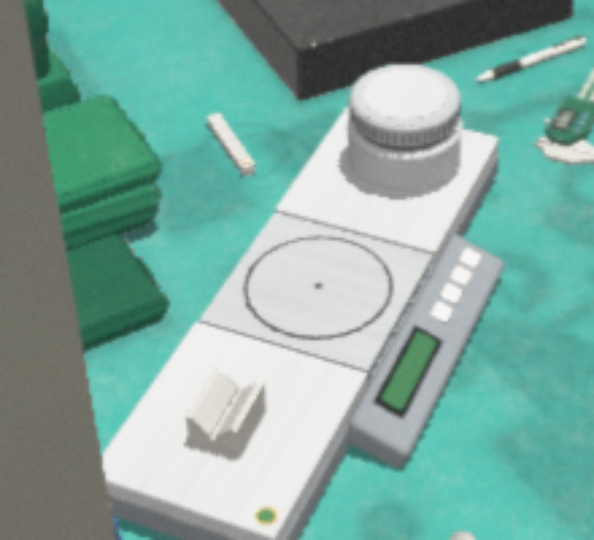

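The side crop confirms it: the tin's lid is at crop (405,105), the ring at (318,286), and the V-block at (225,415), well clear of the route. Next I turn the tool so its x lies along the push direction and go over the tin.

```bash
python3 -m creep '[[0,0,0,0,0,-7.7,1],[0,0,0,0,0,-7.7,1],[0,0,0,0,0,-7.7,1],[0,0,0,0,0,-7.7,1],[0,0,0,0,0,-7.7,1],[0,0,0,0,0,-7.7,1],[0,0,0,0,0,-7.7,1],[0,0,0,0,0,-7.7,1],[0,0,0,0,0,-7.7,1],[39,21.5,0,0,0,0,1],[39,21.5,0,0,0,0,1],[39,21.5,0,0,0,0,1],[39,21.5,0,0,0,0,1],[39,21.5,0,0,0,0,1],[39,21.5,0,0,0,0,1],[39,21.5,0,0,0,0,1],[39,21.5,0,0,0,0,1],[39,21.5,0,0,0,0,1],[39,21.5,0,0,0,0,1],[39,21.5,0,0,0,0,1]]'
python3 - <<'E'
from m import *
c=cam('wrist'); cv2.imwrite('pics/w1.png',c['color']); s=monitor.get_state()
print(s['eef_pos'].round(4),R.from_quat(s['eef_rot']).as_matrix().round(3),s['contact_force'])
E
```

```text
time: 2.2
eef_pos: [0.4717, -0.1045, 0.2315]
eef_rot: [0.669, 0.744, -0.0, 0.0]
contact_force: [1.5, -0.5, -0.3]
width: -0.0004
gripper_force: 0.0
[ 0.4741 -0.0966  0.2318] [[-0.114  0.993  0.002]
 [ 0.993  0.114  0.002]
 [ 0.002  0.002 -1.   ]] [-0.15115277  8.69508342  0.3081493 ]
```

View pics/w1.png

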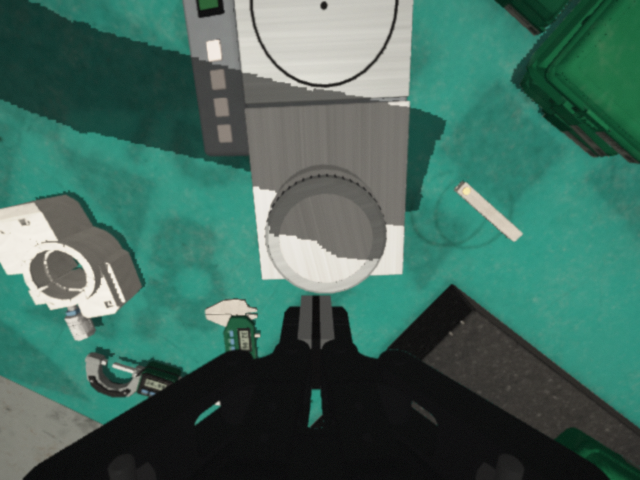

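The wrist view shows the tin's lid at (326,232), radius about 58 px. The ring's dot is at (323,5), and the pan/ledge gap runs from (245,105) to (410,98). I'll refine both positions from here.

```bash
python3 - <<'E'
from m import *
cam('wrist'); c=cam('wrist'); P=cloud(c); s=monitor.get_state(); print(s['eef_pos'].round(4),s['contact_force'].round(1),s['time'])
M=R.from_quat(s['eef_rot']).as_matrix(); print('xang',np.degrees(np.arctan2(M[1,0],M[0,0])))
print('lid',lid(P,near=np.array([.477,-.1])))
print('dot',onplane(c,[[323,5]],.047)[0]); print('ring',ring(c,[245,0,405,90]))
e=onplane(c,[[240,105.3],[410,98.2]],.048); print('gap',e.round(4),np.degrees(np.arctan2(*(e[1]-e[0])[[1,0]])))
g=c['color'].mean(2)
e=onplane(c,[[405,115],[403,272]],.048);print('edge',np.degrees(np.arctan2(*(e[0]-e[1])[[1,0]])))
E
```

```text
[ 0.4722 -0.103   0.2314] [-1.1 -1.1  1. ] 2.35
xang 96.42564449171547
lid (0.4783788323402405, -0.10406719148159027, 0.04758624732494354, np.float64(0.12298118836670163), 10723, array([ 0.47783475, -0.1007947 ]))
dot [0.45818257 0.07465253 0.047     ]
ring (array([0.45855065, 0.06920609]), np.float64(0.05853642404602757), 1151)
gap [[ 0.3947 -0.0082  0.048 ]
 [ 0.5423  0.0146  0.048 ]] 8.786561539756592
edge 100.65259703420868
```

```bash
python3 -m creep '[[0,5.5,40,0,0,0,1],[0,0,40,0,0,0,1],[0,0,20,0,0,0,1],[0,0,0,0,0,0,1],[0,0,2,0,0,0,1],[0,0,2,0,0,0,1],[0,0,2,0,0,0,1],[0,0,2,0,0,0,1],[0,0,2,0,0,0,1],[0,0,0,0,0,0,1]]'
```

```text
time: 3.35
eef_pos: [0.4771, -0.1057, 0.1215]
eef_rot: [0.668, 0.744, 0.0, 0.0]
contact_force: [0.2, -0.8, -0.4]
width: 0.0001
gripper_force: 0.6
```

```bash
python3 -m creep '[[0,0,1,0,0,0,1],[0,0,1,0,0,0,1],[0,0,1,0,0,0,1],[0,0,0,0,0,0,1]]'; python3 -m creep '[[0,0,1,0,0,0,1],[0,0,1,0,0,0,1],[0,0,1,0,0,0,1],[0,0,0,0,0,0,1]]'
```

```text
time: 3.75
eef_pos: [0.4771, -0.1057, 0.1187]
eef_rot: [0.668, 0.744, 0.0, 0.0]
contact_force: [-0.5, -0.1, 4.9]
width: -0.0005
gripper_force: 2.2
time: 4.15
eef_pos: [0.4772, -0.1057, 0.1157]
eef_rot: [0.668, 0.744, 0.0, 0.0]
contact_force: [-1.4, -0.0, 4.0]
width: -0.0002
gripper_force: 2.2
```

```bash
python3 -m creep '[[0,0,1,0,0,0,1],[0,0,0.7,0,0,0,1],[0,0,0,0,0,0,1]]'; python3 -m creep '[[0,0,0.6,0,0,0,1],[0,0,0,0,0,0,1]]'
```

```text
time: 4.45
eef_pos: [0.4772, -0.1057, 0.1141]
eef_rot: [0.668, 0.744, 0.0, 0.0]
contact_force: [-1.2, -0.8, 5.4]
width: 0.0002
gripper_force: 3.1
time: 4.65
eef_pos: [0.4772, -0.1057, 0.114]
eef_rot: [0.668, 0.744, -0.0, 0.0]
contact_force: [-4.0, 0.3, 13.4]
width: 0.0
gripper_force: 6.5
```

```bash
python3 -m creep '[[0,0,0.8,0,0,0,1],[0,0,0,0,0,0,1],[0,0,0,0,0,0,1],[0,0,0,0,0,0,1]]'
```

```text
time: 5.05
eef_pos: [0.4773, -0.1057, 0.1139]
eef_rot: [0.668, 0.744, -0.0, 0.001]
contact_force: [-8.0, 0.8, 21.9]
width: 0.0002
gripper_force: 10.8
```

```bash
python3 -m creep '[[0,0,-15,0,0,0,1],[0,0,-45,0,0,0,0.5],[0,0,-45,0,0,0,0.3],[0,0,-45,0,0,0,0.3],[0,0,-40,0,0,0,0.3],[0,0,0,0,0,0,0.3],[0,0,0,0,0,0,0.3]]'
python3 - <<'E'
from m import *
cam('wrist'); c=cam('wrist'); s=monitor.get_state(); np.save('P2.npy',cloud(c)); np.save('T2.npy',c['T']); cv2.imwrite('pics/w2.png',c['color']); print(s['eef_pos'],s['width'],s['time'])
P=cloud(c); print('lid',lid(P,near=np.array([.478,-.102])))
E
```

```text
time: 5.75
eef_pos: [0.4771, -0.1056, 0.3025]
eef_rot: [0.668, 0.744, 0.0, 0.001]
contact_force: [0.1, -0.1, -1.2]
width: 0.0601
gripper_force: 0.0
[ 0.47627982 -0.10553474  0.30082914] 0.06014929235270152 5.85
lid (0.47805166244506836, -0.10450524836778641, 0.04759150743484497, np.float64(0.11479338965522204), 6936, array([ 0.47802895, -0.10199732]))
```

View pics/w2.png

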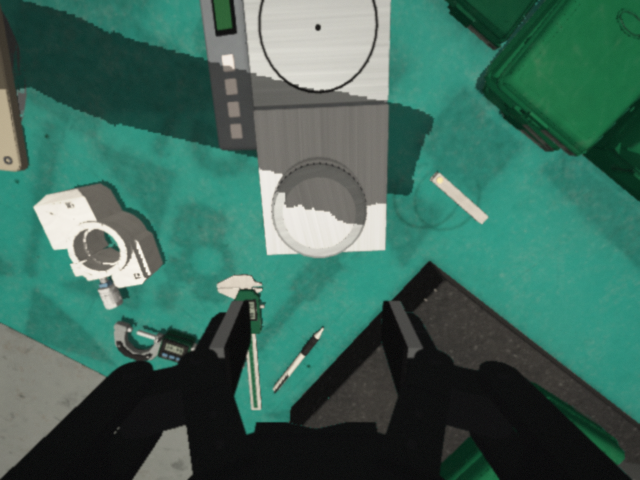

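The wrist view now shows the lid at (319,208) with no neck below it, and the pan's dot at (318,27). The fingers are open 60 mm.

```bash
python3 - <<'E'
from m import *
c=imaging.read_camera('wrist'); c['T']=np.load('T2.npy')
d=onplane(c,[[318,27.5]],.047)[0]; print('dot',d); print('ring',ring(c,[250,0,385,95]))
g=c['color'][5:50,300:340].mean(2); print(np.unravel_index(g.argmin(),g.shape),g.min())
# lid circle from its pixels: ray version of the rim, image circle
P=np.load('P2.npy'); m=((abs(P[:,:,2]-.115)<.006)&(np.linalg.norm(P[:,:,:2]-[.478,-.103],axis=2)<.06)).astype(np.uint8)
k=max(cv2.findContours(m,0,1)[0],key=cv2.contourArea)[:,0]; q=onplane(c,k,.114)[:,:2]
print('lid rim',cv2.fitEllipse(q.astype(np.float32)))
e=onplane(c,[[388,150],[386,249]],.048);f=onplane(c,[[258,160],[267,254]],.048);print([np.degrees(np.arctan2(*(a[0]-a[1])[[1,0]])) for a in(e,f)])
e=onplane(c,[[251,106],[388,100]],.048);print(np.degrees(np.arctan2(*(e[1]-e[0])[[1,0]])))
l=q.mean(0); print('dir',np.degrees(np.arctan2(*(d[:2]-l)[::-1])),np.linalg.norm(d[:2]-l))
E
```

```text
dot [0.45901837 0.06907154 0.047     ]
ring (array([0.45916897, 0.06888113]), np.float64(0.05858671855981347), 1034)
(np.int64(23), np.int64(18)) 27.0
lid rim ((0.47819629311561584, -0.10360008478164673), (0.09293381124734879, 0.09322960674762726), 17.70547103881836)
[np.float64(98.82154254567665), np.float64(98.61834810059015)]
8.395731502260944
dir 96.22195957139495 0.17198757076945215
```

```bash
python3 -m creep '[[-40,1,0,0,0,0,0.3],[-38,1,0,0,0,0,0.3],[0,0,45,0,0,0,0.3],[0,0,45,0,0,0,0.3],[0,0,45,0,0,0,0.3],[0,0,45,0,0,0,0.3],[0,0,40,0,0,0,0.3],[0,0,15,0,0,0,0.3],[0,0,10,0,0,0,0.3],[0,0,0,0,0,0,0.3],[0,0,0,0,0,0,0.3]]'
```

```text
time: 7.0
eef_pos: [0.4882, -0.1832, 0.0587]
eef_rot: [0.668, 0.744, 0.0, 0.001]
contact_force: [0.2, 0.7, 0.7]
width: 0.0597
gripper_force: 0.0
```

```bash
python3 -m creep '[[6,0,0,0,0,0,0.3],[6,0,0,0,0,0,0.3],[6,0,0,0,0,0,0.3],[6,0,0,0,0,0,0.3],[6,0,0,0,0,0,0.3],[6,0,0,0,0,0,0.3],[6,0,0,0,0,0,0.3],[6,0,0,0,0,0,0.3],[6,0,0,0,0,0,0.3],[6,0,0,0,0,0,0.3],[6,0,0,0,0,0,0.3],[6,0,0,0,0,0,0.3]]'; python3 -m creep '[[5,0,0,0,0,0,0.3],[5,0,0,0,0,0,0.3],[5,0,0,0,0,0,0.3],[5,0,0,0,0,0,0.3],[5,0,0,0,0,0,0.3],[5,0,0,0,0,0,0.3],[5,0,0,0,0,0,0.3],[5,0,0,0,0,0,0.3],[5,0,0,0,0,0,0.3],[5,0,0,0,0,0,0.3],[5,0,0,0,0,0,0.3],[5,0,0,0,0,0,0.3]]'
python3 - <<'E'
from m import *
c=cam('scene'); cv2.imwrite('pics/s3.png',cv2.resize(c['color'][150:380,220:440],None,fx=2.6,fy=2.6))
c=cam('wrist'); P=cloud(c); m=((abs(P[:,:,2]-.113)<.009)&(np.linalg.norm(P[:,:,:2]-[.464,.02],axis=2)<.07)).astype(np.uint8)
q=P[m>0]; A=np.c_[q[:,:2],np.ones(len(q))]; a=np.linalg.lstsq(A,q[:,2],rcond=None)[0]
(x,y),r=cv2.minEnclosingCircle(q[:,:2].astype(np.float32)); print(x,y,r,len(q),'tilt',a[:2],np.median(q[:,2]))
E
```

```text
time: 8.2
eef_pos: [0.4795, -0.111, 0.0573]
eef_rot: [0.669, 0.744, -0.0, 0.0]
contact_force: [1.3, -3.9, 3.2]
width: 0.0595
gripper_force: 1.9
time: 9.4
eef_pos: [0.4731, -0.0513, 0.0572]
eef_rot: [0.668, 0.744, -0.0, 0.0]
contact_force: [0.1, -5.1, 5.3]
width: 0.0598
gripper_force: 2.7
0.4666317105293274 -0.0038371963892132044 0.05203844606876373 94355 tilt [ 0.00149727 -0.01425577] 0.11468849590093404
```

View pics/s3.png

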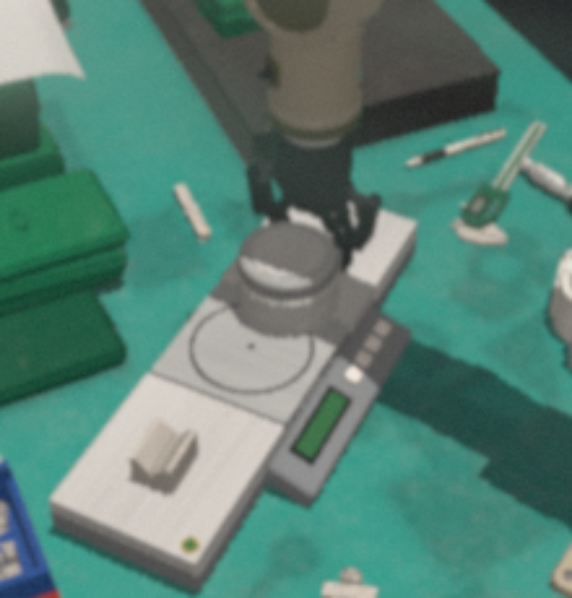

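The crop shows the tin upright at about (290,270), cradled by the fingers over the gap, and the V-block still in place at (165,455). The tool feels an upward force of 5 N, so it may be pressing down on the tin. I'll back off, raise slightly and go on.

```bash
python3 -m creep '[[-3,0,0,0,0,0,0.3],[0,0,-3,0,0,0,0.3],[0,0,0,0,0,0,0.3],[0,0,0,0,0,0,0.3]]'; python3 -m creep '[[3,0,0,0,0,0,0.3],[4,0,0,0,0,0,0.3],[4,0,0,0,0,0,0.3],[4,0,0,0,0,0,0.3]]';  python3 -m creep '[[4,0,0,0,0,0,0.3],[4,0,0,0,0,0,0.3],[4,0,0,0,0,0,0.3]]'
```

```text
time: 9.9
eef_pos: [0.4734, -0.0545, 0.0602]
eef_rot: [0.668, 0.744, 0.0, -0.0]
contact_force: [1.0, -0.1, 0.3]
width: 0.0594
gripper_force: 0.0
time: 10.3
eef_pos: [0.4718, -0.0395, 0.0602]
eef_rot: [0.668, 0.744, -0.0, 0.0]
contact_force: [0.6, -1.7, -0.2]
width: 0.0601
gripper_force: 0.9
time: 10.6
eef_pos: [0.4704, -0.0273, 0.0601]
eef_rot: [0.668, 0.744, -0.0, -0.0]
contact_force: [1.2, -1.6, -1.3]
width: 0.0595
gripper_force: 0.7
```

```bash
python3 -m creep '[[4,0,0,0,0,0,0.3],[4,0,0,0,0,0,0.3],[4,0,0,0,0,0,0.3],[4,0,0,0,0,0,0.3]]'; python3 -m creep '[[4,0,0,0,0,0,0.3],[4,0,0,0,0,0,0.3],[4,0,0,0,0,0,0.3],[4,0,0,0,0,0,0.3],[4,0,0,0,0,0,0.3],[0,0,0,0,0,0,0.3]]'
python3 - <<'E'
from m import *
cam('wrist'); c=cam('wrist'); P=cloud(c); s=monitor.get_state(); print(s['eef_pos'])
cv2.imwrite('pics/w4.png',c['color'])
near=s['eef_pos'][:2]+.051*np.array([-.112,.994])
q=P[(abs(P[:,:,2]-.111)<.01)&(np.linalg.norm(P[:,:,:2]-near,axis=2)<.06)]
z=np.median(q[:,2]); q=q[abs(q[:,2]-z)<.005]
a=np.linalg.lstsq(np.c_[q[:,:2],np.ones(len(q))],q[:,2],rcond=None)[0]; print('lid',cv2.minEnclosingCircle(q[:,:2].astype(np.float32)),q.mean(0),len(q),a[:2])
for n in ['scene','side']:
    P=cloud(cam(n)); print(n,lid(P,.10,.12,near))
E
```

```text
time: 11.0
eef_pos: [0.4688, -0.0116, 0.0602]
eef_rot: [0.668, 0.744, -0.0, -0.0]
contact_force: [-0.1, -0.7, -1.8]
width: 0.0596
gripper_force: 0.7
time: 11.6
eef_pos: [0.4667, 0.0088, 0.0603]
eef_rot: [0.668, 0.744, 0.0, -0.0]
contact_force: [0.2, 0.9, 0.7]
width: 0.0598
gripper_force: 0.0
[0.46684019 0.00827389 0.06029559]
lid ((0.46111056208610535, 0.05170751363039017), 0.05472172424197197) [0.45901512 0.06392671 0.1110974 ] 82941 [ 0.00031203 -0.00573232]
scene (0.46263614296913147, 0.047730520367622375, 0.06166621297597885, np.float64(0.11143080260081967), 855, array([0.45810679, 0.05962204]))
side (0.4625115990638733, 0.04672294855117798, 0.062482886016368866, np.float64(0.11054125099959711), 1092, array([0.45820071, 0.06159246]))
```

View pics/w4.png

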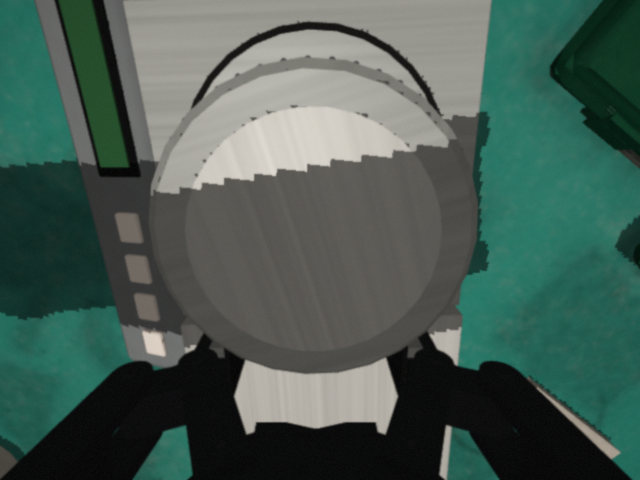

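The wrist view shows the lid's rim spanning columns 150 to 476 and rows 57 to 372, with the far arc of the ring showing ahead at row 25. I'll fit the rim on its plane.

```bash
cat > fin.py <<'E'
from m import *
def run(zt=.111):
    c=cam('wrist'); P=cloud(c); s=monitor.get_state()
    m=(abs(P[:,:,2]-zt)<.004).astype(np.uint8); m=cv2.morphologyEx(m,cv2.MORPH_OPEN,np.ones((9,9)))
    k=cv2.convexHull(max(cv2.findContours(m,0,1)[0],key=cv2.contourArea))[:,0]
    q=onplane(c,k,zt)[:,:2]; ok=np.ones(len(q),bool)
    for _ in range(8):
        A=np.c_[2*q,np.ones(len(q))]; x=np.linalg.lstsq(A[ok],(q[ok]**2).sum(1),rcond=None)[0]; r=np.sqrt(x[2]+x[:2]@x[:2])
        ok=abs(np.linalg.norm(q-x[:2],axis=1)-r)<.002
    d=np.array([.459,.069])-x[:2]; M=R.from_quat(s['eef_rot']).as_matrix()
    print('t',s['time'],'lid',x[:2].round(4),'r',r.round(4),ok.sum(),'to go tool xy mm',(1000*np.r_[d,0]@M)[:2].round(1),'tcp',s['eef_pos'].round(4))
    return c
E
python3 - <<'E'
from fin import *
c=run(); run(.112)
q=onplane(c,[[150,190],[476,225],[308,372],[315,57]],.111); print(q.round(4))
E
```

```text
t 11.85 lid [0.4595 0.0595] r 0.0459 65 to go tool xy mm [9.5 0.5] tcp [0.4669 0.0079 0.0603]
t 11.9 lid [0.4595 0.0596] r 0.0453 60 to go tool xy mm [9.4 0.5] tcp [0.4668 0.0079 0.0603]
[[0.4146 0.0682 0.111 ]
 [0.5042 0.068  0.111 ]
 [0.4627 0.0139 0.111 ]
 [0.4553 0.1046 0.111 ]]
```

```bash
python3 -m creep '[[2.5,0,0,0,0,0,0.3],[2.5,0,0,0,0,0,0.3],[2.5,0,0,0,0,0,0.3],[1.5,0,0,0,0,0,0.3],[0,0,0,0,0,0,0.3],[0,0,0,0,0,0,0.3]]'; python3 -c "
from fin import *
run()"
```

```text
time: 12.5
eef_pos: [0.4658, 0.0173, 0.0602]
eef_rot: [0.668, 0.744, 0.0, -0.0]
contact_force: [-0.1, 0.1, -0.8]
width: 0.0599
gripper_force: 0.1
t 12.55 lid [0.4585 0.0679] r 0.0459 65 to go tool xy mm [1.1 0.6] tcp [0.4658 0.0172 0.0602]
```

```bash
python3 -m creep '[[-5,0,0,0,0,0,0.3],[-15,0,0,0,0,0,0.3],[-30,0,0,0,0,0,0.3],[-20,0,-10,0,0,0,0.3],[0,0,-45,0,0,0,0.3],[0,0,-45,0,0,0,0.3],[0,0,-45,0,0,0,0.3],[0,0,-45,0,0,0,0.3],[0,0,-45,0,0,0,0.3],[0,0,0,0,0,0,0.3],[0,0,0,0,0,0,0.3]]'; python3 - <<'E'
from fin import *
c=run(); cv2.imwrite('pics/w5.png',c['color']); P=cloud(c)
q=P[(abs(P[:,:,2]-.111)<.005)&(np.linalg.norm(P[:,:,:2]-[.459,.069],axis=2)<.044)]
print(np.median(q[:,2]),np.linalg.lstsq(np.c_[q[:,:2],np.ones(len(q))],q[:,2],rcond=None)[0][:2])
E
```

```text
time: 13.65
eef_pos: [0.4736, -0.0529, 0.296]
eef_rot: [0.669, 0.744, 0.0, 0.001]
contact_force: [0.1, 0.2, -1.7]
width: 0.0597
gripper_force: 0.0
t 13.7 lid [0.4589 0.0664] r 0.0466 38 to go tool xy mm [2.5 0.4] tcp [ 0.473  -0.0529  0.2947]
0.11143344219485596 [-0.0011016 -0.001376 ]
```

View pics/w5.png

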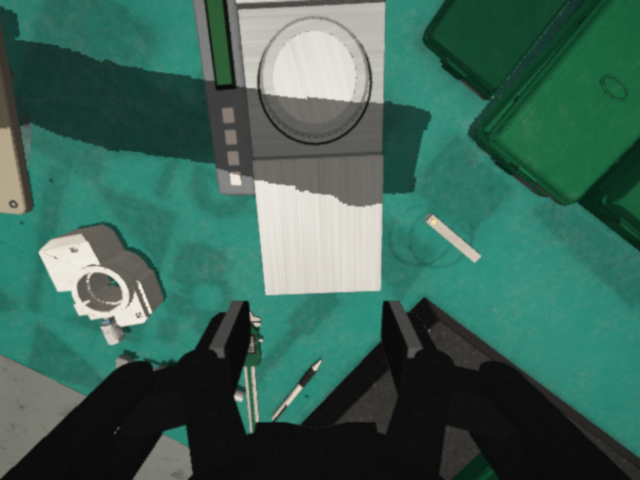

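The tin stands level inside the ring, with its lid at (315,75) and the ring visible all round it. It is about 2.5 mm off the middle and the robot is clear of it, so I'm handing the job in.

```bash
python3 -c "
from station import manip
print(manip.finish_job())"
```

```text
the job is handed in; nothing more can be done
None
```

The lid was pressed home on the ledge, and the tin now stands level inside the ring, about 2.5 mm off the pan's middle by the last wrist picture; the job is handed in, but no verdict was returned.

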